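# Set out the staging board for a large tissue block

## Robot

A 6-joint arm with a two-finger parallel gripper is mounted at the origin on the work surface. World frame = base frame: x ahead of the robot, y to its left, z up, the work surface at z = 0. Lengths are in mm, angles in rad, forces in N, time in s.
With the tool pointing down it reaches from about 350 to 775 mm from the base axis. Payload 7.3 kg.
Tool frame: the origin (TCP) lies on the centre line of the jaws, within the pads' length; the fingertips stand 17 mm ahead of it and the grasp point (between the pads) lies 2 mm behind it; z points along the fingers, y is the line along which they close (so a half turn about z gives the same grasp; the last joint's range is limited). The gripper opens to 92 mm and grips with 3 to 60 N. Pads are 19 mm wide; open, the fingers measure 130 mm over their backs; the gripper's body (75 mm by 190 mm) begins 47 mm behind the grasp point.
Start: joints at [1.176, 0.342, 1.524, -0, 1.275, -0.146], TCP at [129.26, 508.857, 243.741] pointing down, gripper open.
Joint ranges: [-2.53, 2.53], [-0.77, 2.02], [0.04, 2.7], [-1, 4.14], [0.28, 2.66], [-3.11, 3.11]. Speed limits (rad/s): [2.57, 2.57, 3.14, 3.14, 3.14, 3.14].

## Interface

Orientations are given as [roll, pitch, yaw] about the fixed x, y, z axes, in that order (R = Rz(yaw) Ry(pitch) Rx(roll)).
In Python, from plant import bot gives the robot as it stands. The module is installed in compiled form; this text tells all that it offers.
- The arm moves only by the shell command python3 -m pendant 'ROWS'. ROWS is JSON, a list of rows, each a list of 3 entries, a list of its own where there are three numbers: the shift along the world's x, y, z as a fraction of full scale, then the turn, a rotation vector about the world's x, y, z as a fraction of full scale, then the opening, from -1 (shut) to 1 (fully open), so that 0 is half open. In form: [[[tx, ty, tz], [rx, ry, rz], claw], ...]. A call has exactly 10 rows; each row shifts and turns the commanded pose from where the row before left it; what a row does not reach is not made up. Full scale, the value 1, is 30 mm for a shift and 0.12 rad for a turn. A row lasts 1/12 s, in which the tool goes at most 41.7 mm and 7.16 degrees, less where a joint would pass 70% of its speed; a pose out of reach is approached as far as the arm can. A call with a number of a shift or a turn outside -1 to 1 is refused whole. A call with a gripper value outside its range is refused whole. The fingers move at their own pace and stop on an object; the grip force is fixed at half the most. Time passes only in rows, so rows that do not move let the fingers close, or fill a call up. It gives the time, the measured TCP pose, the force, the opening and the grip force at its end, in the units of the state.
- bot.get_obs(): the state, without advancing time (a new reading comes with each control period).
- bot.capture(name): name is "side" or "top"; returns the picture (400x640x3 uint8, blue, green, red); there is no depth.
- bot.camera_params(name): a dict with "fovy" (degrees; the focal length in pixels is half the picture's height over the tangent of half this angle, whatever the lens; pixels are square), "cx", "cy" (the principal point, pixels), "camera_from_world" (4x4, takes a point from world to camera coordinates). Camera axes: x right, y down, z forward; pixel columns grow to the right and rows downward; lengths in mm; the calibration is good to about 2 mm. A picture is of the moment at which its call begins. camera_params takes no time and is no camera call.
- bot.close_job(): hands the job in; it is judged then, once.
The state is a dict: "time": time; "joint_positions": joint angles; "dq": joint speeds; "tau": joint torques, N m; "tool_pos": TCP position; "tcp_rot": TCP orientation; "contact_force": force on the tool from outside, world axes, zero at the start; "moment": the same for the moment, N m; "grip_width": finger opening in mm; "finger_force": force on a finger pad.
Only numpy, scipy, OpenCV 4.12 (cv2) and the standard library are available. Lean on these libraries where they do the work, as an engineer would, in place of code of your own. Each camera call takes 0.05 s, during which the arm holds its last target. There are 200 camera calls.

## Task

Set out the dark staging board, with left and behind as seen from the robot and along the board's edges: put the large white cassette flat in the corner of the two fences, lengthwise away from the robot and pushed up square against both, then lay the ribbed black lid flat on top of it, squared against the same fences. Stand the steel base mould upright on the board to the left of that stack, level with its middle, turned the same way and with a gap of about 40 mm, and stand the glass beaker upright on the board straight behind the notched forceps rest, with a gap of about 30 mm. Let go of everything, and leave the two small peach cassettes and the white capped jar where they are.

Things in the scene. Friction and masses are not known exactly. Their poses are not given: they have to be found in the camera images.
- cassette_center (a point): Large white cassette, an open tray with a slotted floor, 76 mm (its x) by 52 mm (its y), 12 mm high, walls 3 mm, 30 g. Point: its centre, 6 mm above its underside. Starts lying in a bay of the turntable, its long axis radial. The same after a half turn.
- lid_center (a point): Ribbed black plastic cassette lid, 76 mm (its x) by 52 mm (its y), 10 mm thick: a 7 mm plate with 3 mm cross ribs (running along its y) on top, flat below, 30 g. Point: its centre, 5 mm above its underside. Starts ribs up in the bay of the turntable opposite the cassette, long axis radial. The lid rests on the rim of the cassette.
- mould_center (a point): Stainless base mould: a small well, 44 by 30 mm, whose flange at the top is 60 mm (its x) by 44 mm (its y); 14 mm high in all, the flange being the upper 5 mm (9 to 14 mm above the underside), 60 g. Point: its centre, 7 mm above its underside. Starts upright on the table.
- beaker_center (a point): Squat clear glass beaker, straight-sided, outer diameter 50 mm, 50 mm high, wall 2 mm, open at the top, 50 g. Point: its centre, 25 mm above its underside. Starts upright on the table.
- board: Fixed dark board, 260 (x) by 220 (y) by 6 mm. Origin: centre of underside; x away from the robot, y left (mm below). Two fences, 24 mm high, at its far right corner: far one, inner face x=+115, y -105 to -20; right one, inner face y=-95, only x +95 to +115 (finger room beside a cassette's near half). Squared cassette or lid: centre x=+77, y=-69. Mould at 40 mm gap: x=+77, y=+19.
- rest: Fixed steel forceps rest on the board near its front edge, a bar 24 mm (x) by 64 mm (y) by 24 mm high, three notches in its top. Origin: centre of its underside, on the board's upper face; axes parallel to the board's. The beaker with a 30 mm gap behind it has its centre at x = +67, y = 0 mm in this frame.
- turntable: Aluminium turntable, locked (does not turn), diameter 280 mm, top 24 mm above the table; four 90 degree wedge bays between radial ribs 14 mm high, 3 mm thick, from 22 to 138 mm off the axis; hub of 44 mm diameter, its knob up to 58 mm above the table. Origin: on the axis, at table height. Cassette and lid lie mid-bay, centres about 85 mm from the axis.
- peach_a_center (a point): Small peach cassette, 40 by 28 by 8 mm, in a bay of the turntable; to be left alone. Point: its centre.
- peach_b_center (a point): Another small peach cassette, the same, in the opposite bay; to be left alone. Point: its centre.
- jar_center (a point): White capped plastic jar, diameter 36 mm, 45 mm high, upright on the table near the mould and the beaker; to be left alone. Point: about half-way up.
Mind the look-alikes: they are no part of the job. Of the things shaped like the part that bears lid_center, the black one is meant.

How it is judged (in metres and radians):
At the end, for the whole second after the job is handed in: Cassette flat on the board, lid flat on it, each within 6 mm of both fences and 0.1 rad of square; mould upright within 12 mm each way of its spot left of the stack, parallel within 0.2 rad; beaker upright within 12 mm each way of its spot behind the rest; all released, at rest (x of cassette_center in the frame of board between 0.071 and 0.081 m and y of cassette_center in the frame of board between -0.073 and -0.063 m and z of cassette_center in the frame of board between 0.009 and 0.015 m and angle between the x axis of each of cassette_center, lid_center and the x axis of board, either way round below 0.1 rad and angle between each of cassette_center, lid_center's own z axis and vertical below 0.08 rad and x of lid_center in the frame of board between 0.071 and 0.081 m and y of lid_center in the frame of board between -0.073 and -0.063 m and z of lid_center in the frame of board between 0.02 and 0.026 m and x of mould_center in the frame of board between 0.065 and 0.089 m and y of mould_center in the frame of board between 0.007 and 0.031 m and z of mould_center in the frame of board between 0.01 and 0.016 m and angle between the x axis of mould_center and the x axis of board, either way round below 0.2 rad and angle between each of mould_center, beaker_center's own z axis and vertical below 0.1 rad and x of beaker_center in the frame of rest between 0.055 and 0.079 m and y of beaker_center in the frame of rest between -0.012 and 0.012 m and z of beaker_center in the frame of rest between 0.022 and 0.028 m and linear speed of each of cassette, lid, mould, beaker below 0.02 m/s and contact force between each of cassette, lid, mould, beaker and the fingers below 0.05 N); the robot touches nothing.
It fails at once if a small peach cassette is moved by more than 20 mm (distance of any of peach_a_center, peach_b_center from where it was at the start of the episode above 0.02 m).
It fails at once if the white jar is moved by more than 20 mm or tipped (distance of jar_center from where it was at the start of the episode above 0.02 m or angle between jar_center's own z axis and vertical above 0.5 rad).
It fails at once if the glass beaker is tipped over (angle between beaker_center's own z axis and vertical above 0.7 rad).
It also fails if it takes over 115 s, if anything falls off the work surface, if the arm or the gripper's body presses on something with over 40 N, if the wrist force passes 120 N, or if a joint passes its speed limit or range.

## Working session

There is one attempt and no reset: what is moved stays moved. The work goes in short steps, Python scripts to look and compute and a shell command to move; the robot and the scene stay as the last step left them, time stands still between calls to the robot, and variables do not carry over. Pictures are saved under pics/ and viewed, at most 14 in all, crops included, and the job is handed in when it is done.

```bash
mkdir -p pics; cat > h.py <<'E'
import numpy as np, cv2
from plant import bot
def cam(n):
    p=bot.camera_params(n); f=200/np.tan(np.radians(p['fovy'])/2); return f,p['cx'],p['cy'],np.array(p['camera_from_world'])
def ray(n,u,v,z):
    f,cx,cy,T=cam(n); R,t=T[:3,:3],T[:3,3]; o=-R.T@t
    d=R.T@np.array([(u-cx)/f,(v-cy)/f,1]); return o+d*(z-o[2])/d[2]
def proj(n,p):
    f,cx,cy,T=cam(n); q=T[:3,:3]@np.array(p)+T[:3,3]; return f*q[0]/q[2]+cx,f*q[1]/q[2]+cy
E
python3 - <<'E'
from h import *
for n in('side','top'):
    cv2.imwrite(f'pics/{n}0.png',bot.capture(n)); print(n,bot.camera_params(n))
print(bot.get_obs())
E
```

```text
side {'fovy': 46.21171546990198, 'cx': 322.14648871264814, 'cy': 202.0042903402096, 'camera_from_world': array([[-8.29647374e-01, -5.58060866e-01, -1.59155398e-02,
         4.03110541e+02],
       [-2.70300815e-01,  4.26462835e-01, -8.63172590e-01,
         1.09356582e+02],
       [ 4.88490229e-01, -7.11826890e-01, -5.04658078e-01,
         9.68072160e+02],
       [ 0.00000000e+00,  0.00000000e+00,  0.00000000e+00,
         1.00000000e+00]])}
top {'fovy': 53.02347839208326, 'cx': 316.8311551723428, 'cy': 199.5544618995074, 'camera_from_world': array([[-1.28905334e-02, -9.99681482e-01, -2.16971985e-02,
         9.37747816e+01],
       [-9.96156385e-01,  1.47191632e-02, -8.63469858e-02,
         4.29885550e+02],
       [ 8.66388474e-02,  2.05007442e-02, -9.96028830e-01,
         9.14538396e+02],
       [ 0.00000000e+00,  0.00000000e+00,  0.00000000e+00,
         1.00000000e+00]])}
{'time': 0.1, 'joint_positions': array([ 1.17600354e+00,  3.42645350e-01,  1.52492026e+00, -7.39412804e-06,
        1.27541084e+00, -1.45999689e-01]), 'dq': array([ 0.00040869, -0.00322786, -0.00076196,  0.00180077, -0.00044706,
        0.00039596]), 'tau': array([ 6.69792971e-04, -4.32007492e+01, -2.44694495e+01,  7.17927050e-02,
        5.25894540e-02, -5.30792715e-05]), 'tool_pos': array([129.11993937, 508.52006096, 243.11887524]), 'tcp_rot': array([-3.14022256e+00, -1.94320248e-04,  2.89280158e+00]), 'contact_force': array([-0.89370316, -0.04814739, -0.64336775]), 'moment': array([ 0.02354087, -0.0632265 ,  0.00542561]), 'finger_force': 0.0, 'grip_width': 91.81304784819828}
```

View pics/top0.png

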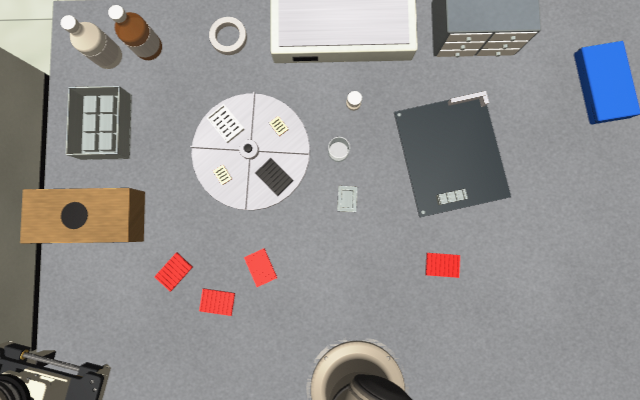

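View pics/side0.png

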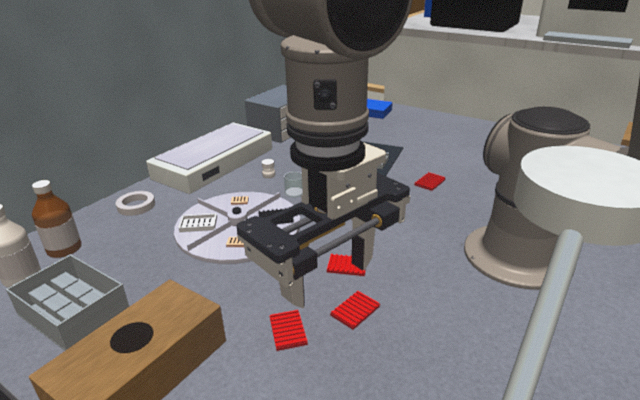

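The side view is mostly blocked by the arm, but the top view is clear. Candidates for the lid:
- The black ribbed lid at top (274,177) is the one described.
- The red ribbed ones at (174,271), (217,302), (260,267) and (443,265) are look-alikes.

The white slotted tray at (227,124) is the cassette, and the peach ones at (279,126) and (222,175) stay put. The mould is at (347,199), beaker at (339,148), jar at (354,100), rest at (453,197) and the fence corner at (487,95). I'll check these in close crops.

```bash
python3 - <<'E'
from h import *
im=cv2.imread('pics/top0.png')
a=cv2.resize(im[85:215,185:385],None,fx=4,fy=4,interpolation=cv2.INTER_CUBIC); cv2.imwrite('pics/c1.png',a)
a=cv2.resize(im[85:225,385:520],None,fx=4.2,fy=4.2,interpolation=cv2.INTER_CUBIC); cv2.imwrite('pics/c2.png',a)
hsv=cv2.cvtColor(im,cv2.COLOR_BGR2HSV)
g=im.max(2)
def rect(mask,box,z,name):
    m=np.zeros_like(mask); x0,y0,x1,y1=box; m[y0:y1,x0:x1]=mask[y0:y1,x0:x1]
    m=cv2.morphologyEx(m,cv2.MORPH_CLOSE,np.ones((5,5),np.uint8))
    c=max(cv2.findContours(m,0,1)[0],key=cv2.contourArea)
    w=np.array([ray('top',*(p[0]),z)[:2] for p in c],np.float32)
    r=cv2.minAreaRect(w); b=cv2.minAreaRect(c); print(name,np.round(r[0],1),np.round(r[1],1),r[2],'px',b)
    bp=cv2.boxPoints(r); 
    e=[bp[1]-bp[0],bp[2]-bp[1]]; e=max(e,key=np.linalg.norm); print('  long dir deg',np.degrees(np.arctan2(e[1],e[0])))
rect((g<90).astype(np.uint8)*255,(254,155,296,198),34,'lid')
rect((g<75).astype(np.uint8)*255,(385,85,520,225),6,'board')
rect(((g>232)).astype(np.uint8)*255,(205,100,247,146),36,'cass')
for u,v in [(274,177),(227,124),(347,199),(450,150),(250,150)]: print(u,v,im[v,u],ray('top',u,v,24))
print(im[110,235:250:3],im[130,200:250:4])
E
```

```text
lid [485.5 186.4] [72.8 47.5] 44.371517181396484 px ((273.75, 176.25), (31.11269760131836, 20.50609588623047), 45.0)
  long dir deg 44.371483
board [ 441.3 -194.7] [0. 0.] 0.0 px ((437.0, 194.0), (0.0, 0.0), 0.0)
  long dir deg 0.0
cass [610.5 305.9] [ 98.9 103.8] 14.898789405822754 px ((223.31707763671875, 124.14634704589844), (33.42118453979492, 54.66082000732422), 51.34019088745117)
  long dir deg -75.10118
274 177 [74 77 81] [485.11466772 187.10546704  24.        ]
227 124 [245 247 248] [613.56904097 298.27201518  24.        ]
347 199 [194 199 192] [431.01643951  17.84895587  24.        ]
450 150 [87 84 79] [ 541.92045393 -223.69667255   24.        ]
250 150 [49 52 54] [550.09961798 243.47617293  24.        ]
[[231 229 231]
 [233 231 233]
 [230 228 231]
 [229 226 229]
 [231 229 231]] [[229 227 230]
 [232 230 232]
 [231 229 232]
 [233 231 234]
 [239 239 240]
 [246 247 248]
 [169 173 175]
 [245 247 248]
 [233 235 237]
 [246 247 248]
 [220 224 226]
 [213 211 216]
 [230 228 231]]
```

View pics/c1.png

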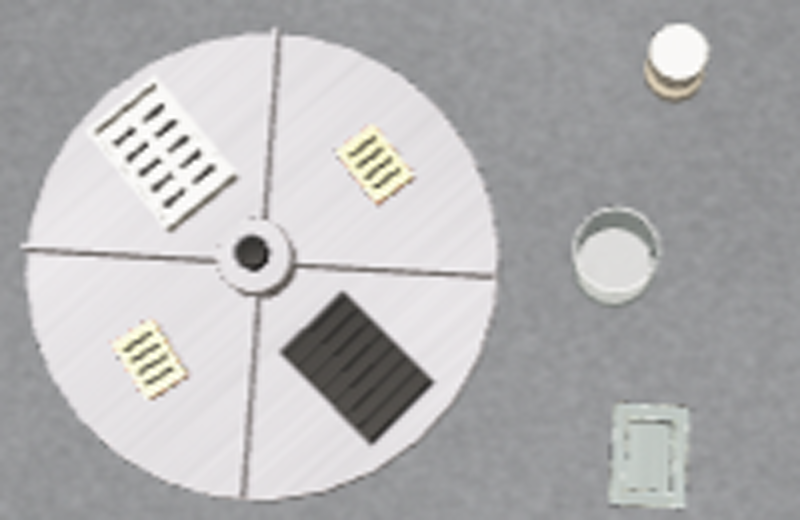

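View pics/c2.png

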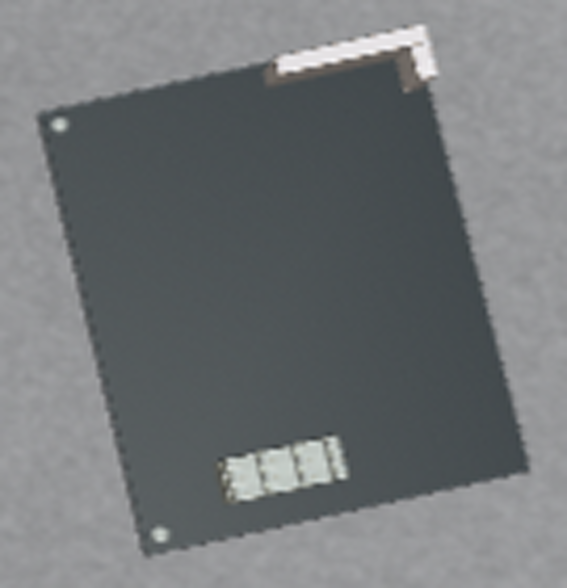

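The crops confirm the black ribbed lid at top (271,176), the white slotted cassette at (226,123), the mould at (347,199) and the beaker at (339,147). Next I turn the corner pixels into poses.

```bash
cat > m.py <<'E'
from h import *
def quad(n,pts,u0,v0,s,z,name):
    w=np.array([ray(n,u0+(x+.5)/s-.5,v0+(y+.5)/s-.5,z)[:2] for x,y in pts])
    c=w.mean(0); e1=(w[1]-w[0]+w[2]-w[3])/2; e2=(w[2]-w[1]+w[3]-w[0])/2
    a=lambda e:round(float(np.degrees(np.arctan2(e[1],e[0]))),1)
    print(name,c.round(1),np.linalg.norm(e1).round(1),a(e1),np.linalg.norm(e2).round(1),a(e2)); return c,a(e1)
E
python3 - <<'E'
from m import *
C=lambda p,z,n:quad('top',p,185,85,4,z,n)
C([(155,78),(240,178),(172,230),(95,130)],36,'cass')
C([(345,292),(434,382),(374,444),(281,351)],33.5,'lid')
C([(614,404),(688,406),(686,508),(609,504)],14,'mould')
print('beaker rim',ray('top',185+616/4,85+251/4,50))
print('jar',ray('top',185+678/4,85+53/4,45))
print('pa',ray('top',185+375/4,85+164/4,32),'pb',ray('top',185+151/4,85+360/4,32),'hub',ray('top',185+251/4,85+253/4,58))
B=lambda x,y,z:ray('top',385+(x+.5)/4.2-.5,85+(y+.5)/4.2-.5,z)[:2]
fl,nl,nr=B(38,115,6),B(145,557,6),B(529,470,6)
c=(fl+nr)/2; ex=fl-nl; ey=nl-nr
print('board',c,np.linalg.norm(ex),np.linalg.norm(ey),np.degrees(np.arctan2(*ex[::-1])),np.degrees(np.arctan2(*ey[::-1]))-90)
th=(np.arctan2(*ex[::-1])+np.arctan2(*ey[::-1])-np.pi/2)/2
R=np.array([[np.cos(th),-np.sin(th)],[np.sin(th),np.cos(th)]])
rc,_=quad('top',[(218,460),(340,436),(348,480),(230,503)],385,85,4.2,30,'rest')
# inner fence corner (z30 top): 
fc=B(430,27,30); print('outer fence top corner in board',R.T@(fc-c),'rest in board',R.T@(rc-c))
for n,p in dict(stack=(77,-69),mould=(77,19)).items(): print(n,c+R@p)
print('beaker',rc+R@[67,0],'theta',th)
E
```

```text
cass [612.4 297.7] 77.3 -141.6 48.2 129.0
lid [485.1 185.4] 75.5 -135.9 50.0 133.9
mould [433.1  17.4] 44.1 -93.1 59.4 176.9
beaker rim [546.12483537  35.19104748  50.        ]
jar [662.7525254   -2.84771258  45.        ]
pa [604.20571441 174.49627804  32.        ] pb [490.54723409 305.41934681  32.        ] hub [546.8771413  242.18559338  58.        ]
board [ 536.59976212 -232.29590447] 258.52457507574127 219.34539261792446 11.606059230747446 11.979512185313268
rest [ 432.8 -222.4] 66.5 -79.7 24.3 -169.5
outer fence top corner in board [ 122.70359837 -108.51392901] rest in board [-99.61902843  30.89173607]
stack [ 626.07625617 -284.10282498]
mould [ 608.09144995 -197.96022956]
beaker [ 498.35578876 -208.72263837] theta 0.20582293858726053
```

```bash
python3 -m pendant '[[[0.8,-0.35,-0.2],[0,0,0.4],0.65],[[0.8,-0.35,-0.2],[0,0,0.4],0.65],[[0.8,-0.35,-0.2],[0,0,0.4],0.65],[[0.8,-0.35,-0.2],[0,0,0.4],0.65],[[0.8,-0.35,-0.2],[0,0,0.4],0.65],[[0.8,-0.35,-0.2],[0,0,0.4],0.65],[[0.8,-0.35,-0.2],[0,0,0.4],0.65],[[0.8,-0.35,-0.2],[0,0,0.4],0.65],[[0.8,-0.35,-0.2],[0,0,0.4],0.65],[[0.8,-0.35,-0.2],[0,0,0.4],0.65]]'
python3 -m pendant '[[[0.8,-0.35,-0.2],[0,0,0.4],0.65],[[0.8,-0.35,-0.2],[0,0,0.4],0.65],[[0.8,-0.35,-0.2],[0,0,0.4],0.65],[[0.8,-0.35,-0.2],[0,0,0.4],0.65],[[0.8,-0.35,-0.2],[0,0,0.4],0.65],[[0.8,-0.35,-0.2],[0,0,0.4],0.65],[[0.8,-0.35,-0.2],[0,0,0.4],0.65],[[0.8,-0.35,-0.2],[0,0,0.4],0.65],[[0,0,0],[0,0,0],0.65],[[0,0,0],[0,0,0],0.65]]'
python3 - <<'E'
from h import *
cv2.imwrite('pics/side1.png',bot.capture('side')); print(bot.get_obs()['tcp_rot'])
E
```

```text
time: 0.93
tool_pos: [370.2, 403.0, 183.1]
tcp_rot: [-3.141, -0.001, -2.908]
contact_force: [0.1, 0.7, 0.3]
grip_width: 75.5
finger_force: 0.0
time: 1.77
tool_pos: [561.7, 318.8, 134.4]
tcp_rot: [3.141, -0.002, -2.529]
contact_force: [0.0, -0.6, 1.0]
grip_width: 75.7
finger_force: 0.0
[ 3.14074322e+00 -1.76275468e-03 -2.52800393e+00]
```

View pics/side1.png

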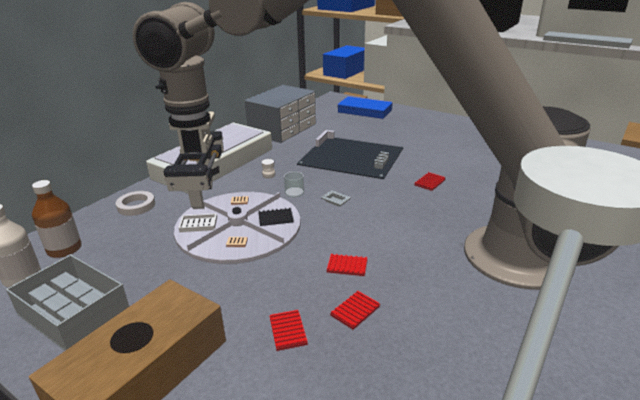

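The side view is now clear: cassette at (198,223), lid at (276,216), mould at (336,198), beaker at (293,184). I'll cross-check against the top-view positions.

```bash
python3 - <<'E'
from h import *
im=cv2.imread('pics/side1.png'); 
for n,p,z in [('cass',(198,223),36),('lid',(276,216),34),('mould',(336,198),14),('beakrim',(293,175),50)]: print(n,ray('side',*p,z))
for n,p in [('cass',(612.4,297.7,36)),('lid',(485.1,185.4,34)),('mould',(433,17.4,14)),('bk',(546,35.2,50))]: print(n,proj('side',p))
a=cv2.resize(im[165:265,170:305],None,fx=5.8,fy=5.8,interpolation=cv2.INTER_CUBIC); cv2.imwrite('pics/c3.png',a)
E
```

```text
cass [605.61268572 308.09018821  36.        ]
lid [481.35481734 190.99979475  34.        ]
mould [430.07812923  21.34833268  14.        ]
beakrim [551.30028158  33.70022422  50.        ]
cass (np.float64(199.35778103094833), np.float64(219.95126079758003))
lid (np.float64(276.2620809729257), np.float64(214.41332638747568))
mould (np.float64(335.8602146614634), np.float64(197.01515345050896))
bk (np.float64(294.3190342344011), np.float64(175.7367261657329))
```

View pics/c3.png

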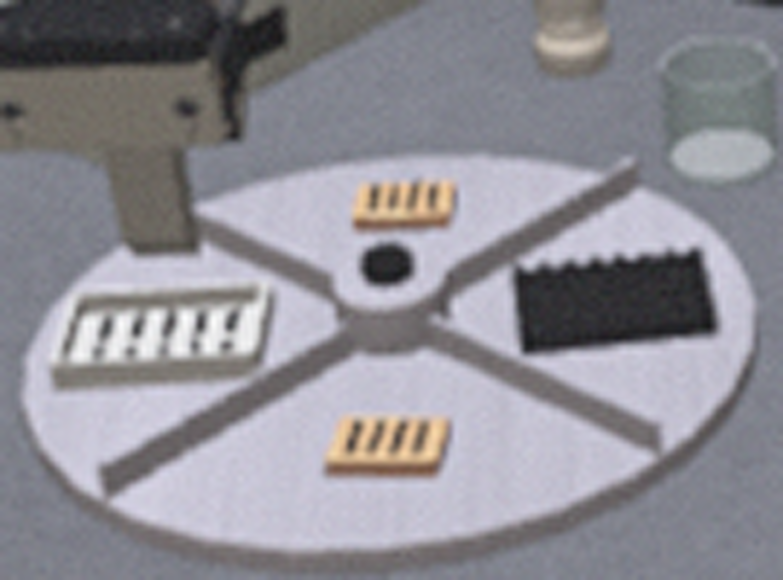

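```bash
python3 -m pendant '[[[0.82,-0.33,-0.2],[0,0,0.31],0.65],[[0.82,-0.33,-0.2],[0,0,0.31],0.65],[[0,0,-0.4],[0,0,0],0.65],[[0,0,-0.5],[0,0,0],0.65],[[0,0,-0.5],[0,0,0],0.65],[[0,0,-0.5],[0,0,0],0.65],[[0,0,-0.4],[0,0,0],0.65],[[0,0,-0.35],[0,0,0],0.65],[[0,0,0],[0,0,0],0.65],[[0,0,0],[0,0,0],0.65]]'
```

```text
time: 2.65
tool_pos: [610.0, 300.5, 44.2]
tcp_rot: [3.141, -0.0, -2.452]
contact_force: [-0.2, -0.3, 1.0]
grip_width: 75.6
finger_force: 0.0
```

```bash
python3 -m pendant '[[[0,0,-0.05],[0,0,0],0.3],[[0,0,0],[0,0,0],0.0],[[0,0,0],[0,0,0],-0.2],[[0,0,0],[0,0,0],-0.5],[[0,0,0],[0,0,0],-0.5],[[0,0,0],[0,0,0],-0.5],[[0,0,0],[0,0,0],-0.5],[[0,0,0],[0,0,0],-0.5],[[0,0,0],[0,0,0],-0.5],[[0,0,0],[0,0,0],-0.5]]'
```

```text
time: 3.48
tool_pos: [610.8, 300.1, 43.3]
tcp_rot: [-3.141, 0.001, -2.452]
contact_force: [-0.9, -0.3, 6.3]
grip_width: 51.8
finger_force: 30.0
```

```bash
python3 -m pendant '[[[0,0,0.4],[0,0,0],-0.5],[[0,0,0.7],[0,0,0],-0.5],[[0,0,0.7],[0,0,0],-0.5],[[0,-0.3,0.2],[0,0,-0.2],-0.5],[[0,-0.7,0],[0,0,-0.2],-0.5],[[0,-0.9,0],[0,0,-0.2],-0.5],[[0,-0.9,0],[0,0,-0.2],-0.5],[[0,-0.9,0],[0,0,-0.2],-0.5],[[0,-0.9,0],[0,0,-0.2],-0.5],[[0,-0.9,0],[0,0,-0.2],-0.5]]'
python3 -m pendant '[[[0,-0.9,0],[0,0,-0.2],-0.5],[[0,-0.9,0],[0,0,-0.2],-0.5],[[0,-0.9,0],[0,0,-0.2],-0.5],[[0,-0.9,0],[0,0,-0.2],-0.5],[[0,-0.9,0],[0,0,-0.2],-0.5],[[0,-0.9,0],[0,0,-0.2],-0.5],[[0,-0.9,0],[0,0,-0.2],-0.5],[[0,-0.9,0],[0,0,-0.2],-0.5],[[0,-0.9,0],[0,0,-0.2],-0.5],[[0,-0.9,0],[0,0,-0.2],-0.5]]'
python3 -m pendant '[[[0.1,-0.9,0],[0,0,-0.2],-0.5],[[0.1,-0.9,0],[0,0,-0.2],-0.5],[[0,-0.9,0],[0,0,-0.2],-0.5],[[0,-0.6,0],[0,0,0],-0.5],[[0,0,0],[0,0,0],-0.5],[[0,0,0],[0,0,0],-0.5],[[0,0,0],[0,0,0],-0.5],[[0,0,0],[0,0,0],-0.5],[[0,0,0],[0,0,0],-0.5],[[0,0,0],[0,0,0],-0.5]]'
python3 - <<'E'
from h import *
im=bot.capture('side'); o=bot.get_obs(); print(o['tool_pos'],o['tcp_rot'],proj('side',o['tool_pos']))
cv2.imwrite('pics/s4.png',cv2.resize(im[80:190,280:430],None,fx=5,fy=5,interpolation=cv2.INTER_CUBIC))
E
```

```text
time: 4.32
tool_pos: [609.8, 133.2, 102.3]
tcp_rot: [3.141, -0.001, -2.622]
contact_force: [0.3, -0.6, -0.4]
grip_width: 51.3
finger_force: 30.0
time: 5.15
tool_pos: [609.6, -136.7, 102.3]
tcp_rot: [3.141, -0.001, -2.863]
contact_force: [-0.2, 0.4, 0.9]
grip_width: 51.8
finger_force: 30.0
time: 5.98
tool_pos: [616.6, -232.9, 102.9]
tcp_rot: [3.141, 0.0, -2.931]
contact_force: [0.3, 0.1, 0.3]
grip_width: 51.8
finger_force: 30.0
[ 616.64626274 -233.0387506   102.87527747] [ 3.14147832e+00  8.36002922e-05 -2.93076084e+00] (np.float64(328.8983614081386), np.float64(118.80758470493164))
```

View pics/s4.png

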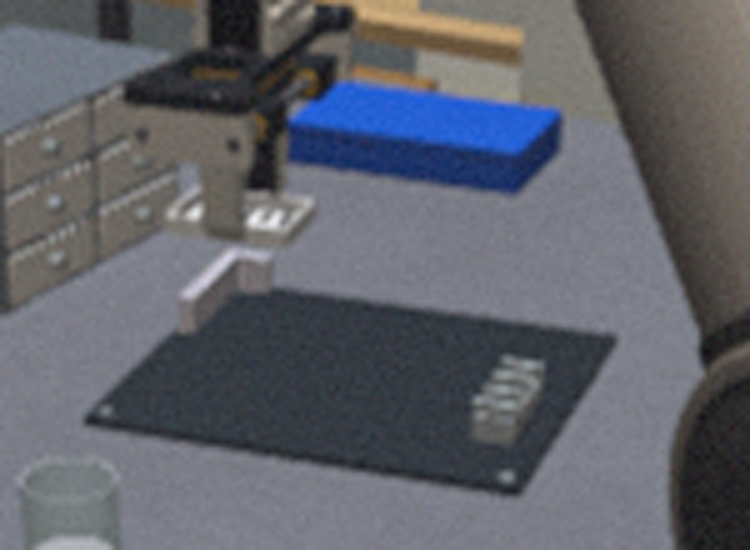

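The cassette sits roughly centred and level in the fingers (crop 165–318, 190–243). I'll cross-check the board from its corners in the side view: far-left (85,418), near-left (520,490), near-right (616,337).

```bash
python3 - <<'E'
from m import *
S=lambda x,y,z:ray('side',280+(x+.5)/5-.5,80+(y+.5)/5-.5,z)[:2]
fl,nl,nr=S(85,418,6),S(520,490,6),S(616,337,6)
ex=fl-nl;ey=nl-nr
print((fl+nr)/2,np.linalg.norm(ex),np.linalg.norm(ey),np.arctan2(*ex[::-1]),np.arctan2(*ey[::-1])-np.pi/2)
c=np.array([536.6,-232.3]);th=.206;R=np.array([[np.cos(th),-np.sin(th)],[np.sin(th),np.cos(th)]])
for p in [(77,-69),(72,-64),(60,-60),(77,19)]: print(p,(c+R@p).round(1))
print('unit x',R[:,0],'y',R[:,1])
E
```

```text
[ 537.36563261 -232.26195788] 258.28392406502735 217.3158075040263 0.20497865126480014 0.20742228163302956
(77, -69) [ 626.1 -284.1]
(72, -64) [ 620.2 -280.2]
(60, -60) [ 607.6 -278.8]
(77, 19) [ 608.1 -198. ]
unit x [0.97885693 0.20454612] y [-0.20454612  0.97885693]
```

```bash
python3 -m pendant '[[[0.06,-0.5,0],[0,0,-0.02],-0.5],[[0.06,-0.6,0],[0,0,-0.02],-0.5],[[0,-0.47,-0.2],[0,0,0],-0.5],[[0,0,-0.6],[0,0,0],-0.5],[[0,0,-0.6],[0,0,0],-0.5],[[0,0,-0.5],[0,0,0],-0.5],[[0,0,-0.3],[0,0,0],-0.5],[[0,0,-0.2],[0,0,0],-0.5],[[0,0,0],[0,0,0],-0.5],[[0,0,0],[0,0,0],-0.5]]'
python3 - <<'E'
from h import *
print(bot.get_obs()['tool_pos'])
E
```

```text
time: 6.87
tool_pos: [620.3, -281.4, 31.0]
tcp_rot: [-3.141, 0.0, -2.937]
contact_force: [0.7, -0.3, -0.3]
grip_width: 51.5
finger_force: 30.0
[ 620.28265564 -281.36965789   30.994202  ]
```

```bash
python3 -m pendant '[[[0,0,-0.1],[0,0,0],-0.5],[[0,0,-0.06],[0,0,0],-0.5],[[0,0,0],[0,0,0],-0.5],[[0.03,0.007,0],[0,0,0],-0.5],[[0.03,0.007,0],[0,0,0],-0.5],[[0.03,0.007,0],[0,0,0],-0.5],[[0.03,0.007,0],[0,0,0],-0.5],[[0.03,0.007,0],[0,0,0],-0.5],[[0,0,0],[0,0,0],-0.5],[[0,0,0],[0,0,0],-0.5]]'
```

```text
time: 7.7
tool_pos: [623.8, -280.2, 25.9]
tcp_rot: [3.141, -0.002, -2.937]
contact_force: [-5.0, -2.0, 2.4]
grip_width: 51.7
finger_force: 30.0
```

```bash
python3 -m pendant '[[[0.04,0.008,0],[0,0,0],-0.5],[[0.03,0.007,0],[0,0,0],-0.5],[[0,0,0],[0,0,0],-0.5],[[0.008,-0.04,0],[0,0,0],-0.5],[[0.008,-0.04,0],[0,0,0],-0.5],[[0,0,0],[0,0,0],-0.5],[[0,0,0],[0,0,0],-0.5],[[0,0,0],[0,0,0],-0.5],[[0,0,0],[0,0,0],-0.5],[[0,0,0],[0,0,0],-0.5]]'
```

```text
time: 8.53
tool_pos: [624.0, -280.7, 25.4]
tcp_rot: [3.137, -0.007, -2.936]
contact_force: [-14.0, 2.8, 6.1]
grip_width: 51.7
finger_force: 30.0
```

```bash
python3 -m pendant '[[[-0.06,-0.01,0],[0,0,0],-0.5],[[0,0,0],[0,0,0],-0.5],[[0.008,-0.04,0],[0,0,0],-0.5],[[0.008,-0.04,0],[0,0,0],-0.5],[[0.004,-0.02,0],[0,0,0],-0.5],[[0,0,0],[0,0,0],-0.5],[[0,0,0],[0,0,0],-0.5],[[0,0,0],[0,0,0],-0.5],[[0,0,0],[0,0,0],-0.5],[[0,0,0],[0,0,0],-0.5]]'
```

```text
time: 9.37
tool_pos: [624.6, -284.1, 25.4]
tcp_rot: [3.138, -0.003, -2.936]
contact_force: [-6.2, 2.9, 2.3]
grip_width: 52.1
finger_force: 30.0
```

```bash
python3 -m pendant '[[[0,0,0],[0,0,0],0.2],[[0,0,0],[0,0,0],0.35],[[0,0,0],[0,0,0],0.35],[[0,0,0],[0,0,0],0.35],[[0,0,0.3],[0,0,0],0.35],[[0,0,0.7],[0,0,0],0.35],[[0,0,0.8],[0,0,0],0.65],[[0,0,0.7],[0,0,0],0.65],[[-0.26,0.87,0],[0,0,0.26],0.65],[[-0.26,0.87,0],[0,0,0.26],0.65]]'
python3 -m pendant '[[[-0.26,0.87,0],[0,0,0.26],0.65],[[-0.26,0.87,0],[0,0,0.26],0.65],[[-0.26,0.87,0],[0,0,0.26],0.65],[[-0.26,0.87,0],[0,0,0.26],0.65],[[-0.26,0.87,0],[0,0,0.26],0.65],[[-0.26,0.87,0],[0,0,0.26],0.65],[[-0.26,0.87,0],[0,0,0.26],0.65],[[-0.26,0.87,0],[0,0,0.26],0.65],[[-0.26,0.87,0],[0,0,0.26],0.65],[[-0.26,0.87,0],[0,0,0.26],0.65]]'
python3 -m pendant '[[[-0.26,0.87,0],[0,0,0.26],0.65],[[-0.26,0.87,0],[0,0,0.26],0.65],[[-0.26,0.87,0],[0,0,0.26],0.65],[[-0.26,0.87,0],[0,0,0.26],0.65],[[-0.26,0.87,0],[0,0,0.26],0.65],[[-0.26,0.87,0],[0,0,0.26],0.65],[[0,0,0],[0,0,0],0.65],[[0,0,0],[0,0,0],0.65],[[0,0,0],[0,0,0],0.65],[[0,0,0],[0,0,0],0.65]]'
python3 - <<'E'
from m import *
im=bot.capture('top'); cv2.imwrite('pics/t5.png',cv2.resize(im[85:225,385:520],None,fx=4.2,fy=4.2,interpolation=cv2.INTER_CUBIC))
E
```

```text
time: 10.2
tool_pos: [611.4, -234.3, 103.6]
tcp_rot: [-3.138, 0.004, -2.875]
contact_force: [0.4, 0.3, 0.3]
grip_width: 75.7
finger_force: 0.0
time: 11.03
tool_pos: [532.3, 29.1, 101.9]
tcp_rot: [-3.141, 0.001, -2.561]
contact_force: [0.3, 0.3, 0.7]
grip_width: 75.8
finger_force: 0.0
time: 11.87
tool_pos: [486.1, 183.7, 101.3]
tcp_rot: [-3.141, 0.001, -2.377]
contact_force: [-0.4, 0.3, 0.2]
grip_width: 75.7
finger_force: 0.0
```

View pics/t5.png

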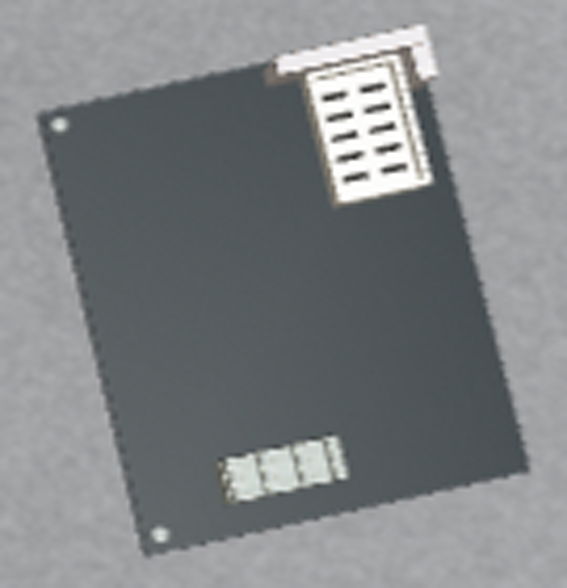

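The cassette lies square in the corner, touching both fences (crop 308–433, 52–207). Next, down on the lid.

```bash
python3 -m pendant '[[[-0.03,0.08,-0.3],[0,0,0.02],0.65],[[0,0,-0.5],[0,0,0],0.65],[[0,0,-0.5],[0,0,0],0.65],[[0,0,-0.4],[0,0,0],0.65],[[0,0,-0.22],[0,0,0],0.65],[[0,0,0],[0,0,0],0.65],[[0,0,0],[0,0,0],0.65],[[0,0,0],[0,0,0],0.65],[[0,0,0],[0,0,0],0.3],[[0,0,0],[0,0,0],0.2]]'
python3 -m pendant '[[[0,0,0],[0,0,0],0],[[0,0,0],[0,0,0],-0.2],[[0,0,0],[0,0,0],-0.5],[[0,0,0],[0,0,0],-0.5],[[0,0,0],[0,0,0],-0.5],[[0,0,0],[0,0,0],-0.5],[[0,0,0],[0,0,0],-0.5],[[0,0,0],[0,0,0],-0.5],[[0,0,0],[0,0,0],-0.5],[[0,0,0],[0,0,0],-0.5]]'
```

```text
time: 12.75
tool_pos: [484.9, 186.9, 43.6]
tcp_rot: [-3.141, 0.001, -2.373]
contact_force: [-0.5, -0.6, -0.2]
grip_width: 66.7
finger_force: 0.0
time: 13.58
tool_pos: [484.7, 187.0, 43.5]
tcp_rot: [-3.142, 0.0, -2.373]
contact_force: [0.1, -0.7, 3.4]
grip_width: 51.3
finger_force: 30.0
```

```bash
python3 -m pendant '[[[0,0,0.5],[0,0,0],-0.5],[[0,0,0.8],[0,0,0],-0.5],[[0,0,0.7],[0,0,0],-0.5],[[0.25,-0.87,0],[0,0,-0.26],-0.5],[[0.25,-0.87,0],[0,0,-0.26],-0.5],[[0.25,-0.87,0],[0,0,-0.26],-0.5],[[0.25,-0.87,0],[0,0,-0.26],-0.5],[[0.25,-0.87,0],[0,0,-0.26],-0.5],[[0.25,-0.87,0],[0,0,-0.26],-0.5],[[0.25,-0.87,0],[0,0,-0.26],-0.5]]'
python3 -m pendant '[[[0.25,-0.87,0],[0,0,-0.26],-0.5],[[0.25,-0.87,0],[0,0,-0.26],-0.5],[[0.25,-0.87,0],[0,0,-0.26],-0.5],[[0.25,-0.87,0],[0,0,-0.26],-0.5],[[0.25,-0.87,0],[0,0,-0.26],-0.5],[[0.25,-0.87,0],[0,0,-0.26],-0.5],[[0.25,-0.87,0],[0,0,-0.26],-0.5],[[0.25,-0.87,0],[0,0,-0.26],-0.5],[[0.25,-0.87,0],[0,0,-0.26],-0.5],[[0.25,-0.87,0],[0,0,-0.26],-0.5]]'
python3 -m pendant '[[[0.25,-0.8,0],[0,0,-0.28],-0.5],[[0,0,0],[0,0,0],-0.5],[[0,0,-0.4],[0,0,0],-0.5],[[0,0,-0.5],[0,0,0],-0.5],[[0,0,-0.5],[0,0,0],-0.5],[[0,0,-0.3],[0,0,0],-0.5],[[0,0,0],[0,0,0],-0.5],[[0,0,0],[0,0,0],-0.5],[[0,0,0],[0,0,0],-0.5],[[0,0,0],[0,0,0],-0.5]]'
python3 - <<'E'
from h import *
im=bot.capture('side'); cv2.imwrite('pics/s6.png',cv2.resize(im[80:190,280:430],None,fx=5,fy=5,interpolation=cv2.INTER_CUBIC))
E
```

```text
time: 14.42
tool_pos: [537.1, 3.0, 103.0]
tcp_rot: [3.141, -0.001, -2.593]
contact_force: [1.1, -0.6, 0.0]
grip_width: 51.0
finger_force: 30.0
time: 15.25
tool_pos: [612.0, -257.9, 102.7]
tcp_rot: [3.141, -0.001, -2.905]
contact_force: [0.8, 0.4, -1.2]
grip_width: 51.0
finger_force: 30.0
time: 16.08
tool_pos: [620.2, -280.8, 53.4]
tcp_rot: [-3.14, 0.001, -2.936]
contact_force: [0.2, 0.2, -0.6]
grip_width: 51.4
finger_force: 30.0
```

View pics/s6.png

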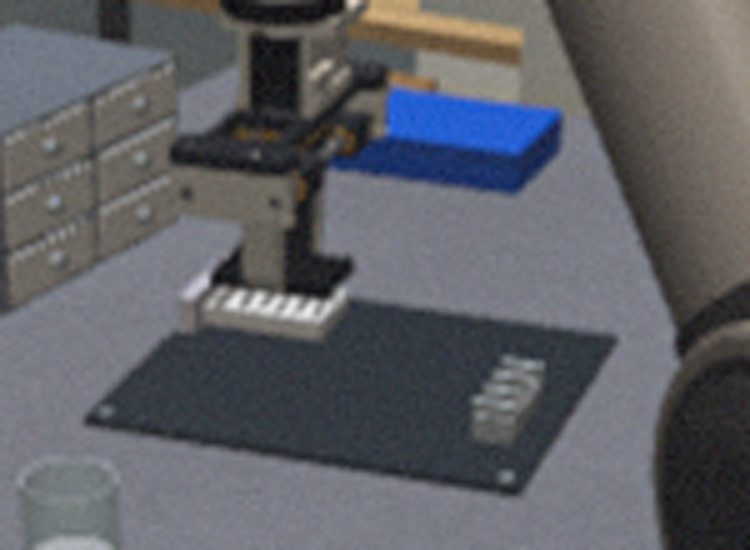

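The lid hangs level just above the cassette (crop 215–355, 255–295). Next: lower it to just above the rim, slide it to the fences, set it down.

```bash
python3 -m pendant '[[[0,0,-0.3],[0,0,0],-0.5],[[0,0,-0.18],[0,0,0],-0.5],[[0,0,0],[0,0,0],-0.5],[[0.05,0.01,0],[0,0,0],-0.5],[[0.05,0.01,0],[0,0,0],-0.5],[[0.04,0.01,0],[0,0,0],-0.5],[[0,0,0],[0,0,0],-0.5],[[0,0,0],[0,0,0],-0.5],[[0,0,0],[0,0,0],-0.5],[[0,0,0],[0,0,0],-0.5]]'
python3 -m pendant '[[[0.01,-0.04,0],[0,0,0],-0.5],[[0.01,-0.04,0],[0,0,0],-0.5],[[0.01,-0.03,0],[0,0,0],-0.5],[[0,0,0],[0,0,0],-0.5],[[0,0,0],[0,0,0],-0.5],[[0,0,0],[0,0,0],-0.5],[[0,0,0],[0,0,0],-0.5],[[0,0,0],[0,0,0],-0.5],[[0,0,0],[0,0,0],-0.5],[[0,0,0],[0,0,0],-0.5]]'
```

```text
time: 16.97
tool_pos: [623.7, -279.8, 37.9]
tcp_rot: [3.141, -0.0, -2.937]
contact_force: [0.3, -0.5, -0.4]
grip_width: 51.3
finger_force: 30.0
time: 17.8
tool_pos: [624.7, -283.1, 37.9]
tcp_rot: [3.141, -0.0, -2.937]
contact_force: [-0.2, -1.2, 0.5]
grip_width: 51.4
finger_force: 30.0
```

```bash
python3 -m pendant '[[[0.03,0.006,0],[0,0,0],-0.5],[[0.02,-0.02,0],[0,0,0],-0.5],[[0,0,-0.015],[0,0,0],-0.5],[[0,0,0],[0,0,0],-0.5],[[0,0,0],[0,0,0],-0.5],[[0,0,0],[0,0,0],-0.5],[[0,0,0],[0,0,0],-0.5],[[0,0,0],[0,0,0],-0.5],[[0,0,0],[0,0,0],-0.5],[[0,0,0],[0,0,0],-0.5]]'
```

```text
time: 18.63
tool_pos: [626.3, -283.6, 37.6]
tcp_rot: [-3.142, 0.0, -2.937]
contact_force: [0.5, 0.1, -0.2]
grip_width: 51.9
finger_force: 30.0
```

```bash
python3 -m pendant '[[[0.03,0.006,0],[0,0,0],-0.5],[[0,0,-0.02],[0,0,0],-0.5],[[0,0,0],[0,0,0],-0.5],[[0,0,0],[0,0,0],0.2],[[0,0,0],[0,0,0],0.35],[[0,0,0],[0,0,0],0.35],[[0,0,0],[0,0,0],0.35],[[0,0,0.3],[0,0,0],0.35],[[0,0,0.7],[0,0,0],0.35],[[0,0,0.8],[0,0,0],0.65]]'
python3 -m pendant '[[[-0.5,0.6,0],[0,0,0],0.8],[[-0.8,0.8,0],[0,0,0],0.8],[[-0.8,0.8,0],[0,0,0],0.8],[[-0.8,0.8,0],[0,0,0],0.8],[[-0.6,0.8,0],[0,0,0],0.8],[[-0.6,0.8,0],[0,0,0],0.8],[[-0.6,0.8,0],[0,0,0],0.8],[[-0.6,0.8,0],[0,0,0],0.8],[[-0.4,0.8,0],[0,0,0],0.8],[[0,0,0],[0,0,0],0.8]]'
python3 - <<'E'
from m import *
im=bot.capture('top'); cv2.imwrite('pics/t7.png',cv2.resize(im[85:215,320:520],None,fx=4,fy=4,interpolation=cv2.INTER_CUBIC))
E
```

```text
time: 19.47
tool_pos: [626.4, -282.8, 90.3]
tcp_rot: [3.139, -0.002, -2.937]
contact_force: [0.2, 0.3, 0.6]
grip_width: 65.2
finger_force: 0.0
time: 20.3
tool_pos: [453.2, -69.8, 91.3]
tcp_rot: [3.139, -0.002, -2.935]
contact_force: [-0.8, 0.4, -0.2]
grip_width: 82.6
finger_force: 0.0
```

View pics/t7.png

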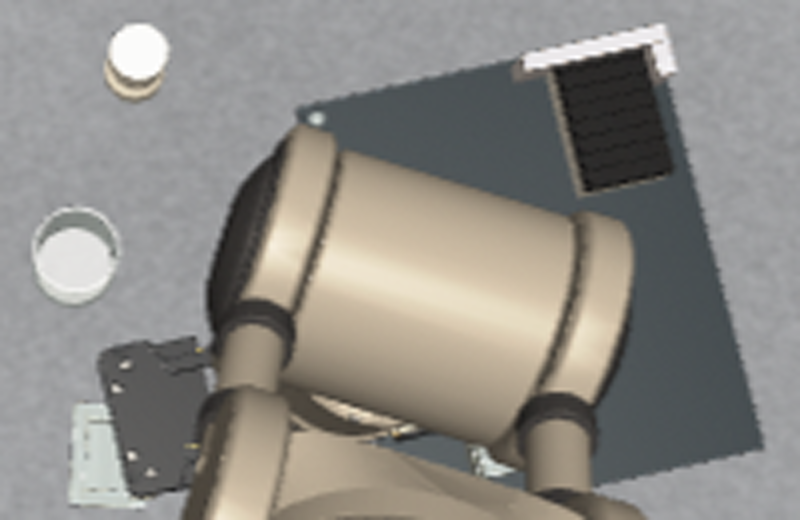

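```bash
python3 - <<'E'
from m import *
c,a=quad('top',[(648,45),(552,67),(584,193),(674,172)],320,85,4,28,'lid')
th=.206;R=np.array([[np.cos(th),-np.sin(th)],[np.sin(th),np.cos(th)]]); print(R.T@(c-[536.6,-232.3]))
E
python3 -m pendant '[[[-0.23,0.95,0],[0,0,-0.7],0.8],[[-0.23,0.95,0],[0,0,-0.7],0.8],[[-0.24,0.97,0],[0,0,-0.75],0.8],[[0,0,-0.4],[0,0,0],0.8],[[0,0,-0.6],[0,0,0],0.8],[[0,0,-0.6],[0,0,0],0.8],[[0,0,-0.5],[0,0,0],0.8],[[0,0,-0.24],[0,0,0],0.8],[[0,0,0],[0,0,0],0.8],[[0,0,0],[0,0,0],0.8]]'
```

```text
lid [ 624.4 -279.7] 55.6 102.2 76.8 -170.1
[ 76.22954212 -64.37504537]
time: 21.18
tool_pos: [435.8, 12.3, 20.9]
tcp_rot: [3.142, 0.0, 3.088]
contact_force: [-0.8, -0.1, 1.0]
grip_width: 82.7
finger_force: 0.0
```

```bash
python3 -m pendant '[[[-0.12,0.18,0],[0,0,0],0.8],[[0,0,0],[0,0,0],0.8],[[0,0,0],[0,0,0],0.4],[[0,0,0],[0,0,0],0.1],[[0,0,0],[0,0,0],-0.2],[[0,0,0],[0,0,0],-0.5],[[0,0,0],[0,0,0],-0.5],[[0,0,0],[0,0,0],-0.5],[[0,0,0],[0,0,0],-0.5],[[0,0,0],[0,0,0],-0.5]]'
python3 -m pendant '[[[0,0,0],[0,0,0],-0.5],[[0,0,0],[0,0,0],-0.5],[[0,0,0],[0,0,0],-0.5],[[0,0,0.1],[0,0,0],-0.5],[[0,0,0.3],[0,0,0],-0.5],[[0,0,0.6],[0,0,0],-0.5],[[0,0,0.8],[0,0,0],-0.5],[[0,0,0.8],[0,0,0],-0.5],[[0,0,0],[0,0,0],-0.5],[[0,0,0],[0,0,0],-0.5]]'
python3 - <<'E'
from m import *
im=bot.capture('top'); cv2.imwrite('pics/t8.png',im)
im=bot.capture('side'); cv2.imwrite('pics/s8.png',im)
a=cv2.resize(cv2.imread('pics/t8.png')[85:175,420:520],None,fx=4,fy=4,interpolation=cv2.INTER_CUBIC)
b=cv2.resize(im[110:200,290:390],None,fx=4,fy=4,interpolation=cv2.INTER_CUBIC)
cv2.imwrite('pics/c8.png',np.hstack([a,b]))
E
```

```text
time: 22.02
tool_pos: [431.6, 18.1, 20.7]
tcp_rot: [3.142, 0.0, 3.088]
contact_force: [-1.2, 0.2, -0.1]
grip_width: 43.4
finger_force: 30.0
time: 22.85
tool_pos: [432.3, 18.1, 100.2]
tcp_rot: [-3.141, 0.003, 3.088]
contact_force: [-0.2, 0.4, -1.2]
grip_width: 43.3
finger_force: 30.0
```

View pics/c8.png

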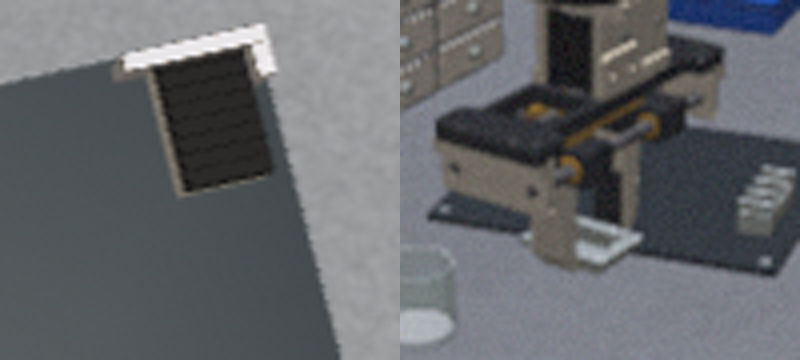

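The mould is level in the grip. The lid is flat and square on the cassette, with its near corners at crop (183,192) and (272,173). I'll check its offset from the near edge.

```bash
python3 - <<'E'
from m import *
th=.206;R=np.array([[np.cos(th),-np.sin(th)],[np.sin(th),np.cos(th)]]); c=np.array([536.6,-232.3])
for x,y in [(183,192),(272,173),(248,45),(153,68)]:
    print((R.T@(ray('top',420+(x+.5)/4-.5,85+(y+.5)/4-.5,28)[:2]-c)).round(1))
print(c+R@[77,19])
E
```

```text
[ 38.3 -35.9]
[ 37.8 -88.7]
[114.8 -94.4]
[113.8 -37.2]
[ 608.08560719 -197.95166721]
```

```bash
python3 - <<'E'
from m import *
th=.206;R=np.array([[np.cos(th),-np.sin(th)],[np.sin(th),np.cos(th)]]); c=np.array([536.6,-232.3])
im=cv2.imread('pics/t8.png').astype(np.float32)
ys=np.arange(-112,-24,2.)
for z in (25,):
  acc=[]
  for x in np.arange(45,92,1.):
    P=np.array([proj('top',[*(c+R@[x,y]),z]) for y in ys],np.float32)
    acc.append(cv2.remap(im,P[None,:,0].copy(),P[None,:,1].copy(),cv2.INTER_LINEAR)[0])
  a=np.mean(acc,0); print([(int(y),*v.astype(int)) for y,v in zip(ys,a)])
E
```

```text
[(-112, np.int64(156), np.int64(154), np.int64(153)), (-110, np.int64(157), np.int64(155), np.int64(154)), (-108, np.int64(157), np.int64(155), np.int64(154)), (-106, np.int64(156), np.int64(154), np.int64(153)), (-104, np.int64(150), np.int64(148), np.int64(147)), (-102, np.int64(127), np.int64(125), np.int64(123)), (-100, np.int64(92), np.int64(89), np.int64(84)), (-98, np.int64(78), np.int64(75), np.int64(68)), (-96, np.int64(77), np.int64(74), np.int64(68)), (-94, np.int64(72), np.int64(69), np.int64(64)), (-92, np.int64(56), np.int64(55), np.int64(52)), (-90, np.int64(40), np.int64(40), np.int64(41)), (-88, np.int64(37), np.int64(38), np.int64(40)), (-86, np.int64(38), np.int64(39), np.int64(40)), (-84, np.int64(38), np.int64(38), np.int64(40)), (-82, np.int64(38), np.int64(39), np.int64(40)), (-80, np.int64(38), np.int64(39), np.int64(40)), (-78, np.int64(38), np.int64(38), np.int64(40)), (-76, np.int64(38), np.int64(39), np.int64(40)), (-74, np.int64(38), np.int64(39), np.int64(40)), (-72, np.int64(38), np.int64(39), np.int64(40)), (-70, np.int64(38), np.int64(39), np.int64(40
[... 386 characters left out ...]
t64(41)), (-52, np.int64(39), np.int64(39), np.int64(41)), (-50, np.int64(39), np.int64(39), np.int64(41)), (-48, np.int64(39), np.int64(39), np.int64(41)), (-46, np.int64(38), np.int64(39), np.int64(41)), (-44, np.int64(38), np.int64(38), np.int64(40)), (-42, np.int64(34), np.int64(34), np.int64(36)), (-40, np.int64(34), np.int64(35), np.int64(37)), (-38, np.int64(61), np.int64(67), np.int64(71)), (-36, np.int64(94), np.int64(103), np.int64(109)), (-34, np.int64(102), np.int64(109), np.int64(113)), (-32, np.int64(90), np.int64(92), np.int64(89)), (-30, np.int64(84), np.int64(81), np.int64(75)), (-28, np.int64(84), np.int64(81), np.int64(74)), (-26, np.int64(84), np.int64(81), np.int64(74))]
```

The lid spans y ≈ −92 to −43 on the board at plate height, so its centre is about −67.5 and within tolerance. Now I carry the mould over.

```bash
python3 -m pendant '[[[0.58,-0.72,0],[0,0,0.22],-0.5],[[0.58,-0.72,0],[0,0,0.22],-0.5],[[0.58,-0.72,0],[0,0,0.22],-0.5],[[0.58,-0.72,0],[0,0,0.22],-0.5],[[0.58,-0.72,0],[0,0,0.22],-0.5],[[0.58,-0.72,0],[0,0,0.22],-0.5],[[0.58,-0.72,0],[0,0,0.22],-0.5],[[0.58,-0.72,0],[0,0,0.22],-0.5],[[0.6,-0.7,0],[0,0,0.22],-0.5],[[0.6,-0.7,0],[0,0,0.2],-0.5]]'
python3 -m pendant '[[[0,0,0],[0,0,0],-0.5],[[0,0,0],[0,0,0],-0.5],[[0,0,-0.5],[0,0,0],-0.5],[[0,0,-0.6],[0,0,0],-0.5],[[0,0,-0.6],[0,0,0],-0.5],[[0,0,-0.4],[0,0,0],-0.5],[[0,0,-0.2],[0,0,0],-0.5],[[0,0,0],[0,0,0],-0.5],[[0,0,0],[0,0,0],-0.5],[[0,0,0],[0,0,0],-0.5]]'
```

```text
time: 23.78
tool_pos: [606.6, -197.5, 96.8]
tcp_rot: [3.139, -0.003, -2.932]
contact_force: [0.7, 0.3, -0.3]
grip_width: 43.5
finger_force: 30.0
time: 24.62
tool_pos: [607.2, -196.7, 30.6]
tcp_rot: [-3.141, 0.001, -2.933]
contact_force: [0.7, 0.6, -0.3]
grip_width: 43.2
finger_force: 30.0
```

```bash
python3 -m pendant '[[[0,0,-0.08],[0,0,0],-0.5],[[0,0,-0.04],[0,0,0],-0.5],[[0,0,0],[0,0,0],-0.5],[[0,0,0],[0,0,0],0.1],[[0,0,0],[0,0,0],0.22],[[0,0,0],[0,0,0],0.22],[[0,0,0.3],[0,0,0],0.22],[[0,0,0.7],[0,0,0],0.22],[[0,0,0.8],[0,0,0],0.5],[[0,0,0.7],[0,0,0],0.8]]'
python3 -m pendant '[[[-0.2,0.77,0],[0,0,0],0.8],[[-0.2,0.77,0],[0,0,0],0.8],[[-0.2,0.77,0],[0,0,0],0.8],[[-0.2,0.77,0],[0,0,0],0.8],[[-0.2,0.77,0],[0,0,0],0.8],[[-0.2,0.77,0],[0,0,0],0.8],[[-0.2,0.77,0],[0,0,0],0.8],[[-0.2,0.77,0],[0,0,0],0.8],[[-0.2,0.77,0],[0,0,0],0.8],[[-0.24,0.79,0],[0,0,0],0.8]]'
python3 -m pendant '[[[0,0,0],[0,0,0],0.8],[[0,0,0],[0,0,0],0.8],[[0,0,0],[0,0,0],0.8],[[0,0,0],[0,0,0],0.8],[[0,0,0],[0,0,0],0.8],[[0,0,0],[0,0,0],0.8],[[0,0,0],[0,0,0],0.8],[[0,0,0],[0,0,0],0.8],[[0,0,0],[0,0,0],0.8],[[0,0,0],[0,0,0],0.8]]'
python3 - <<'E'
from m import *
im=bot.capture('top'); cv2.imwrite('pics/t9.png',cv2.resize(im[80:220,370:520],None,fx=4,fy=4,interpolation=cv2.INTER_CUBIC))
E
```

```text
time: 25.45
tool_pos: [606.8, -196.7, 102.7]
tcp_rot: [-3.142, 0.0, -2.933]
contact_force: [0.5, -0.7, 0.0]
grip_width: 65.2
finger_force: 0.0
time: 26.28
tool_pos: [545.5, 35.9, 101.8]
tcp_rot: [-3.141, 0.001, -2.933]
contact_force: [0.2, -0.5, 0.1]
grip_width: 82.6
finger_force: 0.0
time: 27.12
tool_pos: [545.5, 34.8, 101.1]
tcp_rot: [3.141, -0.0, -2.933]
contact_force: [-0.2, 0.8, -0.7]
grip_width: 82.5
finger_force: 0.0
```

View pics/t9.png

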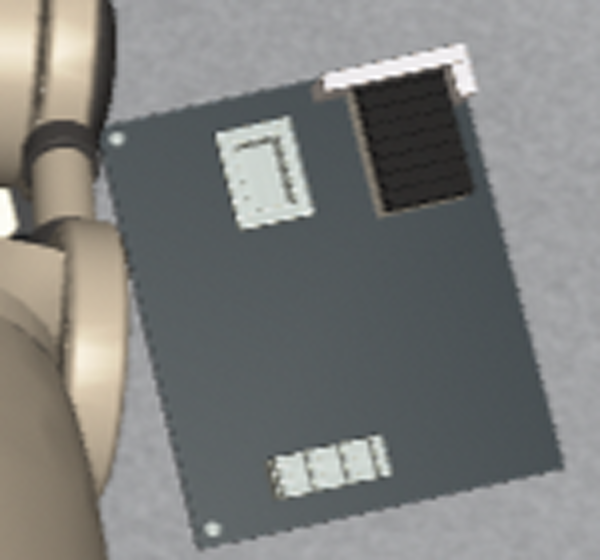

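The mould is upright and parallel to the stack (crop corners 216,131 to 314,213). Now the beaker.

```bash
python3 - <<'E'
from m import *
c,a=quad('top',[(291,116),(216,131),(242,231),(314,213)],370,80,4,20,'mould')
th=.206;R=np.array([[np.cos(th),-np.sin(th)],[np.sin(th),np.cos(th)]]); print(R.T@(c-[536.6,-232.3]))
E
python3 -m pendant '[[[0.02,0,-0.4],[0,0,0],0.8],[[0,0,-0.6],[0,0,0],0.8],[[0,0,-0.6],[0,0,0],0.8],[[0,0,-0.5],[0,0,0],0.8],[[0,0,-0.27],[0,0,0],0.8],[[0,0,0],[0,0,0],0.8],[[0,0,0],[0,0,0],0.5],[[0,0,0],[0,0,0],0.3],[[0,0,0],[0,0,0],0.15],[[0,0,0],[0,0,0],0.1]]'
python3 -m pendant '[[[0,0,0],[0,0,0],0],[[0,0,0],[0,0,0],-0.3],[[0,0,0],[0,0,0],-0.5],[[0,0,0],[0,0,0],-0.5],[[0,0,0],[0,0,0],-0.5],[[0,0,0],[0,0,0],-0.5],[[0,0,0],[0,0,0],-0.5],[[0,0,0],[0,0,0],-0.5],[[0,0,0],[0,0,0],-0.5],[[0,0,0],[0,0,0],-0.5]]'
```

```text
mould [ 608.3 -195.1] 44.3 101.8 60.6 -168.5
[77.76739641 21.78415478]
time: 28.0
tool_pos: [546.7, 34.9, 30.9]
tcp_rot: [-3.141, 0.002, -2.933]
contact_force: [0.2, 0.5, -0.3]
grip_width: 60.4
finger_force: 0.0
time: 28.83
tool_pos: [546.5, 34.9, 30.5]
tcp_rot: [-3.141, 0.001, -2.933]
contact_force: [-1.3, -0.4, 5.3]
grip_width: 49.4
finger_force: 30.0
```

```bash
python3 -m pendant '[[[0,0,0.3],[0,0,0],-0.5],[[0,0,0.6],[0,0,0],-0.5],[[0,0,0.8],[0,0,0],-0.5],[[0,0,0.6],[0,0,0],-0.5],[[-0.1,-0.4,0],[0,0,0],-0.5],[[-0.15,-0.7,0],[0,0,0],-0.5],[[-0.15,-0.8,0],[0,0,0],-0.5],[[-0.15,-0.8,0],[0,0,0],-0.5],[[-0.15,-0.8,0],[0,0,0],-0.5],[[-0.15,-0.8,0],[0,0,0],-0.5]]'
python3 -m pendant '[[[-0.15,-0.8,0],[0,0,0],-0.5],[[-0.15,-0.8,0],[0,0,0],-0.5],[[-0.15,-0.8,0],[0,0,0],-0.5],[[-0.15,-0.8,0],[0,0,0],-0.5],[[-0.15,-0.62,0],[0,0,0],-0.5],[[0,0,0],[0,0,0],-0.5],[[0,0,-0.4],[0,0,0],-0.5],[[0,0,-0.6],[0,0,0],-0.5],[[0,0,0],[0,0,0],-0.5],[[0,0,0],[0,0,0],-0.5]]'
```

```text
time: 29.67
tool_pos: [519.5, -95.4, 98.4]
tcp_rot: [3.141, -0.001, -2.933]
contact_force: [0.5, -0.4, -0.1]
grip_width: 49.9
finger_force: 30.0
time: 30.5
tool_pos: [497.2, -207.9, 68.1]
tcp_rot: [3.139, -0.002, -2.933]
contact_force: [-0.5, -0.0, -0.2]
grip_width: 49.5
finger_force: 30.0
```

```bash
python3 -m pendant '[[[0.03,-0.02,-0.4],[0,0,0],-0.5],[[0,0,-0.4],[0,0,0],-0.5],[[0,0,-0.15],[0,0,0],-0.5],[[0,0,-0.07],[0,0,0],-0.5],[[0,0,0],[0,0,0],-0.5],[[0,0,0],[0,0,0],-0.5],[[0,0,0],[0,0,0],-0.5],[[0,0,0],[0,0,0],-0.5],[[0,0,0],[0,0,0],-0.5],[[0,0,0],[0,0,0],-0.5]]'
```

```text
time: 31.33
tool_pos: [499.1, -209.3, 38.7]
tcp_rot: [-3.141, 0.0, -2.933]
contact_force: [0.3, 0.7, -0.3]
grip_width: 49.7
finger_force: 30.0
```

Still about 2 mm high. I'll lower it, release, lift and move back.

```bash
python3 -m pendant '[[[0,0,-0.05],[0,0,0],-0.5],[[0,0,-0.02],[0,0,0],-0.5],[[0,0,0],[0,0,0],-0.5],[[0,0,0],[0,0,0],-0.5],[[0,0,0],[0,0,0],0.15],[[0,0,0],[0,0,0],0.25],[[0,0,0],[0,0,0],0.35],[[0,0,0],[0,0,0],0.4],[[0,0,0],[0,0,0],0.4],[[0,0,0],[0,0,0],0.4]]'
python3 -m pendant '[[[0,0,0.4],[0,0,0],0.4],[[0,0,0.7],[0,0,0],0.4],[[0,0,0.8],[0,0,0],0.5],[[0,0,0.8],[0,0,0],0.5],[[-0.2,0.8,0.3],[0,0,0],0.5],[[-0.2,0.8,0.3],[0,0,0],0.5],[[-0.2,0.8,0.3],[0,0,0],0.5],[[-0.2,0.8,0],[0,0,0],0.5],[[-0.2,0.8,0],[0,0,0],0.5],[[-0.2,0.8,0],[0,0,0],0.5]]'
python3 -m pendant '[[[0,0.8,0],[0,0,0],0.5],[[0,0.8,0],[0,0,0],0.5],[[0,0.8,0],[0,0,0],0.5],[[0,0.8,0],[0,0,0],0.5],[[0,0.8,0],[0,0,0],0.5],[[0,0.8,0],[0,0,0],0.5],[[0,0.5,0],[0,0,0],0.5],[[0,0,0],[0,0,0],0.5],[[0,0,0],[0,0,0],0.5],[[0,0,0],[0,0,0],0.5]]'
python3 - <<'E'
from m import *
a=bot.capture('top'); b=bot.capture('side')
a=cv2.resize(a[85:225,395:520],None,fx=3.2,fy=3.2,interpolation=cv2.INTER_CUBIC)
b=cv2.resize(b[90:230,280:405],None,fx=3.2,fy=3.2,interpolation=cv2.INTER_CUBIC)
cv2.imwrite('pics/f.png',np.hstack([a,b]))
E
```

```text
time: 32.17
tool_pos: [499.0, -209.3, 36.2]
tcp_rot: [3.141, -0.0, -2.933]
contact_force: [0.6, 0.2, -0.0]
grip_width: 63.9
finger_force: 0.0
time: 33.0
tool_pos: [462.6, -64.3, 144.6]
tcp_rot: [-3.141, 0.001, -2.934]
contact_force: [0.4, -0.4, 0.7]
grip_width: 68.8
finger_force: 0.0
time: 33.83
tool_pos: [463.0, 93.2, 144.3]
tcp_rot: [-3.141, -0.0, -2.933]
contact_force: [0.3, -0.2, 0.9]
grip_width: 68.8
finger_force: 0.0
```

View pics/f.png

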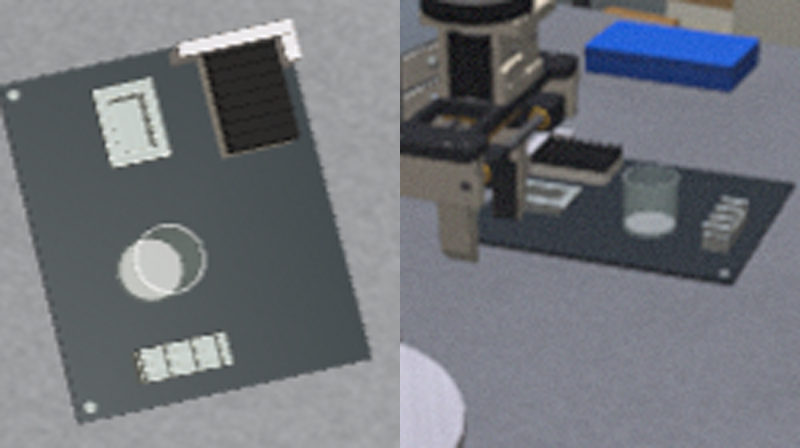

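The stack is square, the mould is beside it and the beaker stands upright, with its rim centre at top crop (170,259). I'll check the numbers, then hand in.

```bash
python3 - <<'E'
from m import *
th=.206;R=np.array([[np.cos(th),-np.sin(th)],[np.sin(th),np.cos(th)]]); c=np.array([536.6,-232.3])
T=lambda x,y,z:ray('top',395+(x+.5)/3.2-.5,85+(y+.5)/3.2-.5,z)[:2]
S=lambda x,y,z:ray('side',280+(x+.5)/3.2-.5,90+(y+.5)/3.2-.5,z)[:2]
r=np.array([432.8,-222.4])
print('beaker in rest: rim',R.T@(T(170,259,56)-r),'floor',R.T@(T(152,269,8)-r),'side',R.T@(S(250,182,56)-r))
m=T(183,357,30); print('rest ctr',R.T@(m-r))
E
```

```text
beaker in rest: rim [68.86209565  1.14359104] floor [69.38324236 -0.32496552] side [66.72763921 13.34442663]
rest ctr [0.69678138 0.72142317]
```

```bash
python3 - <<'E'
from m import *
f=lambda p:(np.array(proj('side',p))-[280,90]+.5)*3.2-.5
print('exp rim',f([498.4,-208.7,56]),'floor',f([498.4,-208.7,8]),'rest top',f([432.8,-222.4,30]))
im=cv2.imread('pics/f.png'); cv2.imwrite('pics/g.png',cv2.resize(im[140:270,600:770],None,fx=4,fy=4,interpolation=cv2.INTER_CUBIC))
E
```

```text
exp rim [254.44386484 176.26386243] floor [253.17257055 225.36859796] rest top [326.12882134 213.92879872]
```

View pics/g.png

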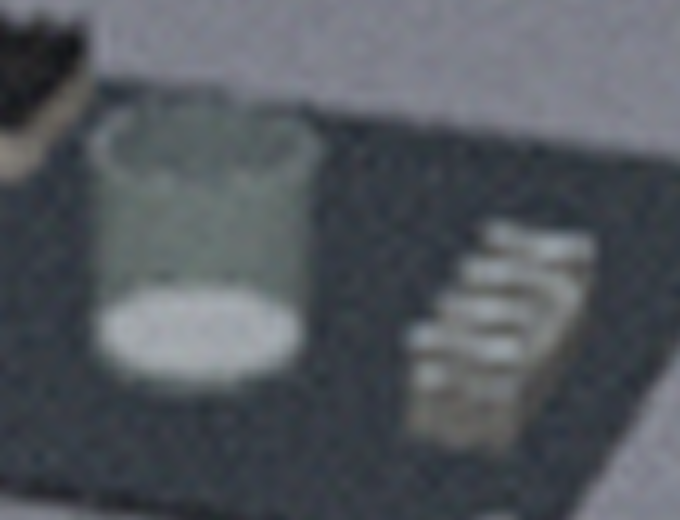

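The side view puts the beaker within about 3 mm of its spot, so it is inside tolerance.

```bash
python3 -c "
from plant import bot
print(bot.close_job())"
```

```text
the job is handed in; nothing more can be done
None
```

The job is handed in at about 34 s of the 115 s: cassette and lid square in the fence corner, mould left of the stack, and beaker behind the rest, all released and measured within tolerance. The hand-in returned no verdict.

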